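Close up the washing machine's dosing drawer

TASK

The washing machine's detergent drawer has just been topped up and stands open. With the fingertips, push both of its filler lids down flat on the drawer, then push the drawer steadily home, without slamming it, until its face is flush with the machine's front. Push from the outside only: do not pinch or lift the lids, and leave everything else on the table and the machine where it stands.

Things in the scene. Friction and masses are not known exactly. Their poses are not given: they have to be found in the camera images.
- drawer_home (a point): where drawer_face lies when the drawer is home: on the front plane of the white washing machine (600 x 600 x 850 mm on a plinth, fixed beyond the table). Axes: x from its front to its back (away from the robot), y to the robot's left, z up. Its top is 54 mm above this point, 160 mm above the table top, its edge set back 8 mm; it reaches 112 mm left and 487 mm right of here
- drawer (a joint): slide of the detergent drawer in m: 0 fully home with its face flush with the machine's front, grows as it comes out towards the robot (the machine's -x), stop at 0.215; starts 0.15 to 0.185 out. Runs stiffly (about 3 N) and stays where it is left
- drawer_face (a point): point on the outside of the drawer's flat white face (189 mm wide, 78 mm high, finger recess below), mid-width, 30 mm below its top edge, which is 136 mm above the table top and 24 mm below the machine's top. Axes as drawer_home. Behind the face: the grey deck with two filler mouths, 13 mm below the top edge; from 116 mm behind the face a cover plate lies on it, no higher than the shut lids
- wide_lid (a joint): hinge of the wide (left) filler lid, rad: 0 shut flat on the drawer, grows as the lid is raised, stop at 1.75; starts at 1.0 to 1.45 (1.57 is upright), leaning towards the drawer's face. Stiff (about 1 N at the edge), stays where left. White plate 98 mm wide (along y), 5 mm thick, reaching 52 mm from the hinge plus a 6 mm finger tab. Its outside (top when shut) faces the machine while raised
- narrow_lid (a joint): hinge of the narrow (right) filler lid, rad: 0 shut flat on the drawer, grows as the lid is raised, stop at 1.75; starts at 1.0 to 1.45 (1.57 is upright), leaning towards the drawer's face. Stiff (about 1 N at the edge), stays where left. White plate 62 mm wide (along y), 5 mm thick, reaching 52 mm from the hinge plus a 6 mm finger tab. Its outside (top when shut) faces the machine while raised
- wide_lid_hinge (a point): middle of the wide filler lid's hinge line; travels with the drawer, does not turn with the lid. Axes as washer. 100 mm behind the drawer's face, 10 mm below its top edge, 36 mm left of its middle. At angle q the lid's 5 mm plate, centred on the hinge line, runs from here along (-cos q, 0, sin q); shut, its top is 2.5 mm above this point
- narrow_lid_hinge (a point): middle of the narrow filler lid's hinge line; travels with the drawer, does not turn with the lid. Axes as washer. 100 mm behind the drawer's face, 10 mm below its top edge, 52 mm right of its middle. At angle q the lid's 5 mm plate, centred on the hinge line, runs from here along (-cos q, 0, sin q); shut, its top is 2.5 mm above this point
- wide_lid_edge (a point): middle of the outside surface of the wide filler lid at its free edge, 52 mm from the hinge line; turns with the lid
- narrow_lid_edge (a point): middle of the outside surface of the narrow filler lid at its free edge, 52 mm from the hinge line; turns with the lid
- wide_lid_seal: black rubber seal block on the underside of the wide filler lid, 70 x 34 x 5 mm; pushing on the lid's outside never touches it. Origin: middle of the block
- narrow_lid_seal: black rubber seal block on the underside of the narrow filler lid, 34 x 34 x 5 mm; pushing on the lid's outside never touches it. Origin: middle of the block
- refill_bottle: bystander: white bottle with a grey cap, 76 mm across, 200 mm high, on the table right of the open drawer; origin under its centre
- dosing_cup: bystander: open white cup, 64 mm across, 55 mm high, on the table left of the open drawer; origin under its centre
- stain_bottle: bystander: white bottle, 54 mm across, 150 mm high, on the table right of the taller bottle; origin under its centre
- scrub_brush: bystander: wooden scrubbing brush with a bow handle, 140 x 50 x 69 mm, bristles down on the table farther left than the cup; origin under its centre
- button_jar: bystander: small white bowl, 70 mm across, 60 mm high, on the table on the robot's side of the taller bottle; origin under its centre

How it is judged (in metres and radians):
On the way, in this order (a step that is already met when the one before it is completed fails the run):
1. both filler lids pushed down flat (within 0.06 rad) with the drawer still open (value of joint each of wide_lid, narrow_lid below 0.06 rad and value of joint drawer above 0.1 m), for 0.2 s.
2. the drawer pushed home (within 4 mm) (value of joint each of wide_lid, narrow_lid below 0.06 rad and value of joint drawer below 0.004 m), for 0.2 s.
At the end, for the whole second after the job is handed in: The drawer is home within 4 mm and both filler lids are shut within 0.06 rad (all of step 2); the robot touches nothing.
It fails at once if the drawer is pushed under the machine's top (less than 0.10 m out) with a lid still raised above 0.15 rad (value of joint drawer below 0.1 m and value of joint any of wide_lid, narrow_lid above 0.15 rad).
It fails at once if the drawer is slammed (moves in faster than 0.4 m/s) (velocity of joint drawer below -0.4 m/s).
It fails at once if a lid is lifted: raised beyond 1.65 rad (value of joint any of wide_lid, narrow_lid above 1.65 rad).
It fails at once if a lid is pinched or lifted from below: the fingers press on its seal with more than 1 N (contact force between the fingers and wide_lid_seal above 1 N or contact force between the fingers and narrow_lid_seal above 1 N).
It fails at once if a bystander is moved more than 25 mm or tipped (distance of any of refill_bottle, dosing_cup, stain_bottle, scrub_brush, button_jar from where it was at the start of the episode above 0.025 m or angle between any of refill_bottle, dosing_cup, stain_bottle, scrub_brush, button_jar's own z axis and vertical above 0.35 rad).
It also fails if it takes over 58 s, if anything falls off the work surface, if the arm or the gripper's body presses on something with over 40 N, if the wrist force passes 120 N, or if a joint passes its speed limit or range.

ROBOT

A 6-joint arm with a two-finger parallel gripper is mounted at the origin on the work surface. World frame = base frame: x ahead of the robot, y to its left, z up, the work surface at z = 0. Lengths are in mm, angles in rad, forces in N, time in s.
With the tool pointing down it reaches from about 350 to 875 mm from the base axis. Payload 4.2 kg.
Tool frame: the origin (TCP) lies on the mounting face of the last link; the fingertips stand 173 mm ahead of it and the grasp point (between the pads) lies grip_point_offset ahead of it (grip_point_offset is the distance from the TCP to the grasp point, in mm); z points along the fingers, y is the line along which they close (so a half turn about z gives the same grasp; the last joint's range is limited). The gripper opens to 85 mm and grips with 20 to 120 N. Pads are 22 mm wide; open, the fingers measure 114 mm over their backs; the gripper's body (76 mm by 85 mm) begins 54 mm behind the grasp point. The pads swing forward as they close: fully open they stand 13 mm farther back than shut.
Start: joints at [1.558, 0.385, 0.008, 0, -1.194, -0.259], TCP at [167.759, 602.044, 404.712] pointing down, gripper open.
Joint ranges: [-3.14, 3.14], [-1.21, 2.06], [-1.07, 1.41], [-3.16, 2.05], [-2.99, -0.16], [-3.1, 3.1]. Speed limits (rad/s): [2.79, 2.79, 3.14, 3.14, 3.14, 3.14].

INTERFACE

Orientations are given as a unit quaternion [x, y, z, w].
In Python, from bench import read_state, get_image, job_done, recognise, place_of, grip_point_offset gives the robot as it stands. The module is installed in compiled form; this text tells all that it offers.
- The arm moves only by the tool carry_out, never from a script. Its arguments are lists of equal length, an entry for each row: "slide": the shift along the tool's x, y, z in m, a list of three; "roll": the turn about the tool's z in degrees; "claw": the finger opening in m, from 0 to 0.0854. A call has 1 to 8 rows; each row is the pose to reach, as a shift and turn from the pose commanded when the call began, along the tool's axes at that moment; what a row does not reach only later rows make up. A row lasts 1/8 s, in which the tool goes at most 62.5 mm and 10.7 degrees, less where a joint would pass 70% of its speed; a pose out of reach is approached as far as the arm can. A call with a gripper value outside its range is refused whole. The fingers move at their own pace and stop on an object; the grip force is fixed at half the most. Time passes only in rows, so rows that repeat a pose let the fingers close. It gives the time, the measured TCP pose, the force, the opening and the grip force at its end, in the units of the state.
- read_state(): the state, without advancing time (a new reading comes with each control period).
- get_image(name): name is "scene" or "side" or "wrist"; returns a dict with "img" (384x512x3 uint8, red, green, blue), "z_map" (384x512 float32, mm along the optical axis (not along the pixel's ray), 0 where there is no reading), "mtx" (3x3 intrinsics, pixels), "world_from_camera" (4x4, takes a point from camera to world coordinates); the wrist camera has in their place "T_tool_cam" (4x4, takes a point from camera to tool coordinates, whose origin is the TCP and whose axes are the flange's). Camera axes: x right, y up, looking along -z (the intrinsics and any distortion apply to the point x, -y, -z); pixel columns grow to the right and rows downward; lengths in mm; the calibration is good to about 2 mm. A picture is of the moment at which its call begins: read the wrist's pose just before it.
- job_done(): hands the job in; it is judged then, once.
Trained networks look in a picture, given as the dict that the camera call returned (one of the last four; its "shot" number tells which), for a name from the list of things; names that differ only in an ending like _2 or _b are one class to them, and where a whole thing is asked for, a point or a joint stands for the part that bears it (a point fixed in the world has none). Each returns a list of dicts, best first, with "conf" (0 to 1); they miss things now and then, are a little off and sometimes report something else, mostly with a low value. They report only what shows in the picture. A call takes as long as a camera call.
- recognise(picture, thing): "at" ([column, row] in pixels, amid what is visible of it).
- place_of(picture, thing): "at" ([column, row] in pixels: a listed point, or the origin of a listed thing).
The state is a dict: "clock": time; "joints": joint angles; "joint_vel": joint speeds; "joint_efforts": joint torques, N m; "position": TCP position; "ee_rot": TCP orientation; "contact_force": force on the tool from outside, world axes, zero at the start; "wrist_torque": the same for the moment, N m; "gripper_width": finger opening in mm; "grasp_force": force on a finger pad.
Only numpy, scipy, OpenCV 4.12 (cv2) and the standard library are available. Lean on these libraries where they do the work, as an engineer would, in place of code of your own. Each camera call takes 0.05 s, during which the arm holds its last target. There are 200 camera calls.

## Working session

There is one attempt and no reset: what is moved stays moved. The work goes in short steps, Python scripts to look and compute and a tool call to move; the robot and the scene stay as the last step left them, time stands still between calls to the robot, and variables do not carry over. Pictures are saved under pics/ and viewed, at most 10 in all, crops included, and the job is handed in when it is done.

Besides the shell and the picture viewer there is one more tool, called after "Call:" as a command line: name --pt "numbers of a row" for each row, then --argument value for the rest. carry_out: Moves the arm, as the interface text tells. Its arguments: {"type":"object","properties":{"slide":{"type":"array"},"roll":{"type":"array"},"claw":{"type":"array"}},"required":["slide","roll","claw"]}

```bash
mkdir -p pics; cat > h.py <<'E'
import numpy as np, cv2
from bench import *
from scipy.spatial.transform import Rotation as R
def world(p,uv,tcp=None,r=4):
    u,v=[int(round(a)) for a in uv]
    z=p["z_map"][max(0,v-r):v+r+1,max(0,u-r):u+r+1]; z=z[z>0]
    if len(z)==0: return None
    d=np.median(z); K=p["mtx"]
    x=(uv[0]-K[0,2])/K[0,0]*d; y=(uv[1]-K[1,2])/K[1,1]*d
    c=np.array([x,-y,-d,1])
    if "world_from_camera" in p: return (p["world_from_camera"]@c)[:3]
    return tcp@(p["T_tool_cam"]@c)[:3]
E
cat > a.py <<'E'
from h import *
s=read_state();print(s["clock"],s["position"],s["ee_rot"],grip_point_offset)
print(R.from_quat(s["ee_rot"]).as_matrix().round(3))
ims=[]
for c in("scene","side"):
    p=get_image(c);im=p["img"][:,:,::-1].copy()
    for n in("drawer_home","drawer_face","wide_lid_hinge","narrow_lid_hinge","wide_lid_edge","narrow_lid_edge","refill_bottle","dosing_cup","stain_bottle","scrub_brush","button_jar"):
        for d in place_of(p,n)[:1]:
            w=world(p,d["at"]);print(c,n,np.round(d["at"]),round(d["conf"],2),None if w is None else w.round())
            cv2.circle(im,[int(a) for a in d["at"]],3,(0,0,255),1)
    cv2.imwrite(f"pics/{c}1.png",im)
E
python3 a.py
```

```text
0.0 [167.70260344 601.87745453 403.61365489] [ 9.90767176e-01 -1.35570031e-01 -1.01295484e-04  1.07707063e-03] 154.70000000000002
[[ 0.963 -0.269 -0.   ]
 [-0.269 -0.963 -0.002]
 [ 0.     0.002 -1.   ]]
scene drawer_home [289. 204.] 0.68 [744. -77. 161.]
scene drawer_face [248. 182.] 0.58 [554. -38. 126.]
scene wide_lid_hinge [285. 184.] 0.85 [603.  76.  89.]
scene narrow_lid_hinge [260. 194.] 0.63 [626. -62. 128.]
scene wide_lid_edge [281. 165.] 0.62 [610.  47. 171.]
scene narrow_lid_edge [257. 179.] 0.65 [611. -61. 171.]
scene refill_bottle [178. 227.] 0.62 [ 483. -250.   35.]
scene stain_bottle [144. 241.] 0.58 [ 438. -340.   11.]
scene scrub_brush [298. 165.] 0.88 [482. 301.   7.]
scene button_jar [166. 205.] 0.77 [ 451. -263.  106.]
side drawer_home [209. 193.] 0.76 [677.  13. 126.]
side drawer_face [259. 201.] 0.62 [526. -73.   9.]
side wide_lid_hinge [223. 196.] 0.61 [631.  36. 145.]
side narrow_lid_hinge [229. 178.] 0.7 [625. -60. 123.]
side wide_lid_edge [227. 186.] 0.5 [623.  -2. 146.]
side narrow_lid_edge [232. 168.] 0.57 [ 650. -312.  -76.]
side refill_bottle [283. 175.] 0.84 [ 450. -188.   32.]
side stain_bottle [270. 267.] 0.72 [474. 181.   6.]
side scrub_brush [270. 313.] 0.8 [467. 341.  41.]
side button_jar [313. 184.] 0.63 [ 340. -176.    8.]
```

```bash
python3 -c "
import cv2,numpy as np
a=cv2.imread('pics/scene1.png')[110:300,100:370];b=cv2.imread('pics/side1.png')[110:300,150:420]
cv2.imwrite('pics/both1.png',cv2.resize(np.vstack([a,b]),None,fx=1.57,fy=1.57,interpolation=2) if 0 else cv2.resize(np.hstack([a,b]),None,fx=1.48,fy=1.48))
cv2.imwrite('pics/s2.png',cv2.resize(a,None,fx=2.9,fy=2.9))"
```

```text
(no output)
```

View pics/s2.png

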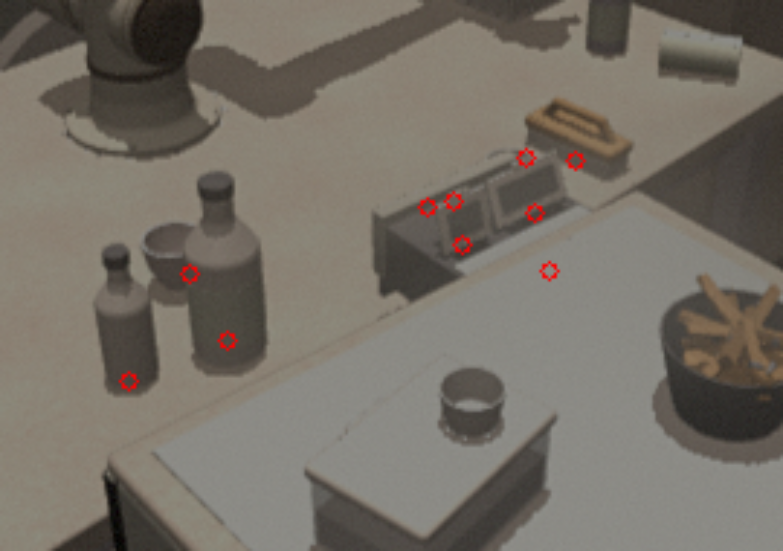

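View pics/side1.png

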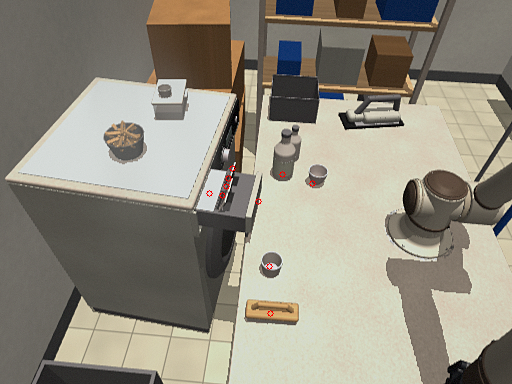

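The scene view shows the drawer face around px (245,180), with both lids raised behind it. The side view shows the machine's front edge from (237,97) to (205,208), the drawer at (230,205) and the cup at (270,265). Next I'll fit the machine's yaw and the drawer from depth.

```bash
cat > b.py <<'E'
from h import *
P=[];
for c in("scene","side"):
    p=get_image(c);d=p["z_map"];K=p["mtx"];v,u=np.mgrid[:384,:512]
    q=np.stack([(u-K[0,2])/K[0,0]*d,-(v-K[1,2])/K[1,1]*d,-d,np.ones_like(d)],-1)
    w=(q@p["world_from_camera"].T)[...,:3]; w[d==0]=np.nan
    np.save(c+".npy",w)
    X=w.reshape(-1,3);X=X[~np.isnan(X[:,0])]
    t=X[(abs(X[:,2]-160)<5)&(X[:,0]>500)&(X[:,0]<1500)&(abs(X[:,1])<900)]
    # dominant top: rect
    r=cv2.minAreaRect(t[t[:,0]>700,:2].astype(np.float32));print(c,len(t),r)
    # front edge : min x per y-bin along
    e=[]
    for y in range(-600,150,25):
        s=t[(abs(t[:,1]-y)<12)&(t[:,0]>640)]
        if len(s)>3:e.append((y,np.percentile(s[:,0],2),s[:,2].mean()))
    e=np.array(e);print(e.round().tolist())
    m=np.polyfit(e[:,0],e[:,1],1);print("edge fit",m)
    a=X[(X[:,0]>480)&(X[:,0]<680)&(abs(X[:,1])<160)&(X[:,2]>80)&(X[:,2]<190)]
    P.append(a)
a=np.vstack(P);print(len(a))
f=a[(a[:,2]>126)&(a[:,2]<142)]
for y in range(-120,130,20):
    s=f[abs(f[:,1]-y)<10]
    if len(s)>2:print("face",y,len(s),np.percentile(s[:,0],[3,25]).round(),s[:,2].max().round())
np.save("dr.npy",a)
E
python3 b.py
```

```text
scene 43216 ((976.7509765625, -228.34371948242188), (601.1715698242188, 590.1296997070312), 84.4415283203125)
[[-525.0, 848.0, 159.0], [-500.0, 679.0, 160.0], [-475.0, 671.0, 161.0], [-450.0, 673.0, 161.0], [-425.0, 675.0, 161.0], [-400.0, 677.0, 161.0], [-375.0, 682.0, 161.0], [-350.0, 684.0, 161.0], [-325.0, 689.0, 161.0], [-300.0, 693.0, 161.0], [-275.0, 696.0, 161.0], [-250.0, 697.0, 161.0], [-225.0, 703.0, 161.0], [-200.0, 706.0, 161.0], [-175.0, 709.0, 161.0], [-150.0, 710.0, 161.0], [-125.0, 710.0, 161.0], [-100.0, 713.0, 161.0], [-75.0, 711.0, 161.0], [-50.0, 717.0, 161.0], [-25.0, 719.0, 161.0], [0.0, 723.0, 161.0], [25.0, 724.0, 160.0], [50.0, 723.0, 159.0], [75.0, 717.0, 159.0], [100.0, 716.0, 158.0]]
edge fit [3.15898572e-02 7.13012000e+02]
side 16784 ((1049.103271484375, -399.4912414550781), (1000.76611328125, 698.1610717773438), 89.99989318847656)
[[-600.0, 1388.0, 159.0], [-575.0, 1391.0, 160.0], [-550.0, 1103.0, 160.0], [-525.0, 987.0, 160.0], [-500.0, 678.0, 161.0], [-475.0, 658.0, 161.0], [-450.0, 664.0, 162.0], [-425.0, 664.0, 162.0], [-400.0, 667.0, 162.0], [-375.
[... 172 characters left out ...]
87.0, 162.0], [-175.0, 688.0, 162.0], [-150.0, 693.0, 162.0], [-125.0, 694.0, 162.0], [-100.0, 697.0, 162.0], [-75.0, 701.0, 162.0], [-50.0, 703.0, 162.0], [-25.0, 706.0, 162.0], [0.0, 707.0, 162.0], [25.0, 710.0, 162.0], [50.0, 714.0, 161.0], [75.0, 711.0, 160.0], [100.0, 710.0, 159.0]]
edge fit [-4.79024920e-01  6.41126302e+02]
4674
face -120 5 [678. 678.] 136.0
face -100 11 [528. 536.] 136.0
face -80 131 [524. 536.] 142.0
face -60 135 [525. 538.] 141.0
face -40 134 [527. 538.] 142.0
face -20 131 [529. 541.] 141.0
face 0 130 [532. 543.] 142.0
face 20 126 [534. 544.] 142.0
face 40 123 [536. 546.] 141.0
face 60 127 [537. 547.] 142.0
face 80 106 [538. 547.] 141.0
face 100 38 [540. 545.] 138.0
```

Machine yaw is about -5.6° and the face centre is near (531,2), so the drawer is roughly 170 mm out. I'll move above it with the gripper open and aligned with the machine, so one finger meets each lid.

Call:
carry_out --pt "0.03 0.026 -0.002" --pt "0.07 0.06 -0.004" --pt "0.11 0.095 -0.006" --pt "0.15 0.13 -0.01" --pt "0.19 0.165 -0.012" --pt "0.23 0.2 -0.014" --pt "0.265 0.23 -0.016" --pt "0.29 0.25 -0.016" --roll '[-2,-4,-6,-8,-10,-10,-10,-10]' --claw '[0.0854,0.0854,0.0854,0.0854,0.0854,0.0854,0.0854,0.0854]'

```text
clock: 2.3
position: [380.7, 281.6, 421.3]
ee_rot: [0.999, -0.049, 0.0, -0.0]
contact_force: [0.7, -0.2, 0.4]
gripper_width: 85.7
grasp_force: 0.0
```

```bash
cat > m.py <<'E'
# prints shift in tool axes to a world TCP target
import sys
from h import *
s=read_state();M=R.from_quat(s["ee_rot"]).as_matrix()
t=np.array([float(a) for a in sys.argv[1:4]])
print(s["clock"],np.round(s["position"],1),"yaw",np.degrees(np.arctan2(M[1,0],M[0,0])).round(2),"shift",(M.T@(t-s["position"])).round(1))
E
python3 m.py 560 10 420
```

```text
2.3 [380.7 281.6 421.3] yaw -5.64 shift [205.1 252.6   1.2]
```

Call:
carry_out --pt "0.02 0.025 0" --pt "0.055 0.065 0" --pt "0.09 0.11 0" --pt "0.125 0.155 0" --pt "0.16 0.2 0" --pt "0.19 0.235 0" --pt "0.205 0.253 0" --pt "0.205 0.253 0" --roll '[0,0,0,0,0,0,0,0]' --claw '[0.0854,0.0854,0.0854,0.0854,0.0854,0.0854,0.0854,0.0854]'

```text
clock: 3.3
position: [560.1, 10.3, 420.3]
ee_rot: [0.999, -0.05, -0.0, 0.0]
contact_force: [-0.0, 0.3, -0.6]
gripper_width: 85.3
grasp_force: 0.0
```

```bash
cat > w.py <<'E'
from h import *
import sys
s=read_state();M=R.from_quat(s["ee_rot"]).as_matrix();T=np.c_[M,s["position"]]
tcp=np.vstack([T,[0,0,0,1]])
class TT:
    def __matmul__(self,c): return M@c+s["position"]
p=get_image("wrist");im=p["img"][:,:,::-1].copy()
print(p["T_tool_cam"].round(2).tolist())
for n in("drawer_face","wide_lid_hinge","narrow_lid_hinge","wide_lid_edge","narrow_lid_edge"):
    for d in place_of(p,n)[:1]:
        w=world(p,d["at"],TT(),2);print(n,np.round(d["at"]),round(d["conf"],2),None if w is None else w.round())
        cv2.circle(im,[int(a) for a in d["at"]],3,(0,0,255),1)
cv2.imwrite("pics/%s.png"%sys.argv[1],im)
d=p["z_map"];K=p["mtx"];v,u=np.mgrid[:384,:512]
q=np.stack([(u-K[0,2])/K[0,0]*d,-(v-K[1,2])/K[1,1]*d,-d,np.ones_like(d)],-1)
w=(q@(tcp@p["T_tool_cam"]).T)[...,:3].astype(float);w[d==0]=np.nan
c,sn=np.cos(-.0968),np.sin(-.0968)
X=w.reshape(-1,3);X=X[~np.isnan(X[:,0])]
F=np.array([531,2]);D=X[:,:2]-F
m=np.c_[D@[c,sn],D@[-sn,c],X[:,2]]   # machine coords rel. to F
for lab,lo,hi in(("wide",-10,80),("narrow",-80,-25)):
    for x in range(-20,190,10):
        k=m[(abs(m[:,0]-x)<5)&(m[:,1]>lo)&(m[:,1]<hi)]
        if len(k)>5:print(lab,x,len(k),np.percentile(k[:,2],[10,50,95]).round())
f=m[(abs(m[:,2]-134)<6)&(m[:,0]<30)&(m[:,0]>-30)]
print("face y",f[:,1].min(),f[:,1].max(),"x",np.percentile(f[:,0],[2,50,98]) if len(f) else 0)
E
python3 w.py w1
```

```text
[[0.0, 0.96, 0.27, 69.75], [1.0, -0.0, 0.0, 0.03], [0.0, 0.27, -0.96, 31.41], [0.0, 0.0, 0.0, 1.0]]
drawer_face [264. 210.] 0.95 [540.   6. 135.]
wide_lid_hinge [224.  95.] 0.59 [635.  28. 130.]
narrow_lid_hinge [329.  98.] 0.56 [625. -50. 142.]
wide_lid_edge [213. 125.] 0.96 [616.  34. 174.]
narrow_lid_edge [346. 117.] 0.94 [613. -52. 181.]
wide 0 464 [134. 135. 136.]
wide 10 1219 [134. 135. 136.]
wide 20 3255 [122. 136. 316.]
wide 30 4271 [122. 304. 317.]
wide 40 15120 [273. 322. 334.]
wide 50 5920 [122. 332. 341.]
wide 60 1294 [121. 122. 123.]
wide 70 735 [121. 122. 124.]
wide 80 1880 [166. 173. 179.]
wide 90 1930 [148. 157. 166.]
wide 100 1413 [ 56. 134. 144.]
wide 110 1559 [ 55. 117. 123.]
wide 120 1614 [123. 125. 126.]
wide 130 1648 [124. 125. 126.]
wide 140 1708 [124. 125. 126.]
wide 150 1763 [124. 125. 126.]
wide 160 1847 [124. 125. 126.]
wide 170 575 [124. 125. 126.]
narrow 0 273 [133. 135. 136.]
narrow 10 737 [134. 135. 136.]
narrow 20 2853 [123. 287. 316.]
narrow 30 4113 [122. 310. 317.]
narrow 40 6721 [123. 309. 326.]
narrow 50 907 [122. 123. 327.]
narrow 60 790 [121. 122. 123.]
narrow 70 968 [ 55. 122. 123.]
narrow 80 400 [122. 175. 182.]
narrow 90 1288 [158. 171. 181.]
narrow 100 865 [121. 140. 154.]
narrow 110 952 [ 55. 116. 123.]
narrow 120 991 [123. 125. 126.]
narrow 130 1019 [124. 125. 126.]
narrow 140 1061 [124. 125. 126.]
narrow 150 1071 [124. 125. 126.]
narrow 160 1121 [124. 125. 126.]
narrow 170 319 [124. 125. 126.]
face y -213.982025275235 99.55225330626756 x [ 1.05136122 11.27543685 19.3139209 ]
```

View pics/w1.png

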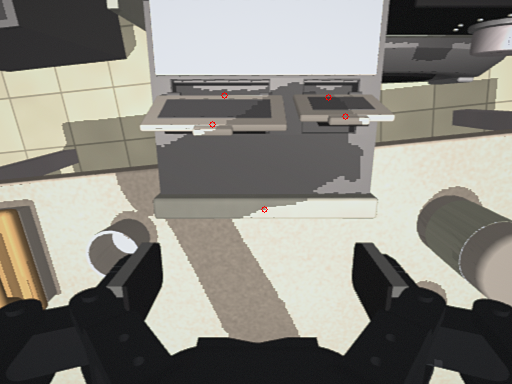

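The wrist view shows the face's top edge at px row 207 (columns 155–377), the free edges at about (213,128) and (346,117), and clear space behind the lids. Now I'll go behind both lids.

```bash
python3 m.py 656 -15 330
```

```text
3.6 [559.   12.4 421. ] yaw -5.49 shift [99.1 18.1 91. ]
```

Call:
carry_out --pt "0.03 0.005 0" --pt "0.07 0.012 0" --pt "0.098 0.018 0" --pt "0.098 0.018 0.03" --pt "0.098 0.018 0.06" --pt "0.098 0.018 0.085" --pt "0.098 0.018 0.09" --pt "0.098 0.018 0.09" --roll '[0,0,0,0,0,0,0,0]' --claw '[0.0854,0.0854,0.0854,0.0854,0.0854,0.0854,0.0854,0.0854]'

```text
clock: 4.6
position: [655.5, -15.3, 331.4]
ee_rot: [0.999, -0.048, 0.0, 0.0]
contact_force: [-0.4, -0.6, 0.6]
gripper_width: 85.2
grasp_force: 0.0
```

```bash
python3 - <<'E'
from h import *
for c in("side","scene"):
    p=get_image(c);im=p["img"][:,:,::-1]
    a=im[120:270,150:300] if c=="side" else im[80:230,200:350]
    cv2.imwrite(f"pics/{c}2.png",a)
a=[cv2.resize(cv2.imread(f"pics/{c}2.png"),None,fx=2.6,fy=2.6) for c in("side","scene")]
cv2.imwrite("pics/both2.png",np.hstack(a))
E
```

```text
(no output)
```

View pics/both2.png

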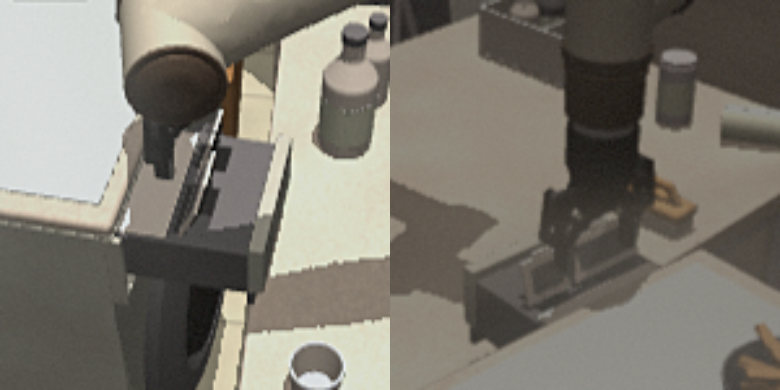

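In both views the fingers are between the raised lids and the machine: side px (160,160) of the crop, with the lids to their right. Now I'll push the lids over towards the face.

Call:
carry_out --pt "0 0 0.012" --pt "-0.01 0 0.014" --pt "-0.02 0 0.014" --pt "-0.03 0 0.014" --pt "-0.04 0 0.016" --pt "-0.05 0 0.02" --pt "-0.06 0 0.022" --pt "-0.065 0 0.022" --roll '[0,0,0,0,0,0,0,0]' --claw '[0.0854,0.0854,0.0854,0.0854,0.0854,0.0854,0.0854,0.0854]'

```text
clock: 5.7
position: [589.7, -9.4, 308.5]
ee_rot: [0.999, -0.049, -0.001, 0.0]
contact_force: [0.5, 0.3, 1.0]
gripper_width: 85.4
grasp_force: 0.4
```

Call:
carry_out --pt "0 0 0.004" --pt "0 0 0.008" --pt "0 0 0.011" --pt "0 0 0.011" --roll '[0,0,0,0]' --claw '[0.0854,0.0854,0.0854,0.0854]'

```text
clock: 6.2
position: [590.6, -9.5, 297.1]
ee_rot: [0.999, -0.049, -0.001, 0.0]
contact_force: [0.2, 0.7, 0.1]
gripper_width: 85.5
grasp_force: 0.0
```

Call:
carry_out --pt "0 0 0.003" --pt "0 0 0.006" --pt "0 0 0.006" --roll '[0,0,0]' --claw '[0.0854,0.0854,0.0854]'

```text
clock: 6.58
position: [590.5, -9.5, 291.4]
ee_rot: [0.999, -0.049, -0.0, 0.0]
contact_force: [-0.0, -0.8, 0.7]
gripper_width: 85.3
grasp_force: 0.0
```

```bash
python3 - <<'E'
from h import *
for c in("side","scene"):
    p=get_image(c);im=p["img"][:,:,::-1]
    a=im[120:270,150:300] if c=="side" else im[80:230,200:350]
    cv2.imwrite(f"pics/{c}3.png",a)
a=[cv2.resize(cv2.imread(f"pics/{c}3.png"),None,fx=2.6,fy=2.6) for c in("side","scene")]
cv2.imwrite("pics/both3.png",np.hstack(a))
E
```

```text
(no output)
```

View pics/both3.png

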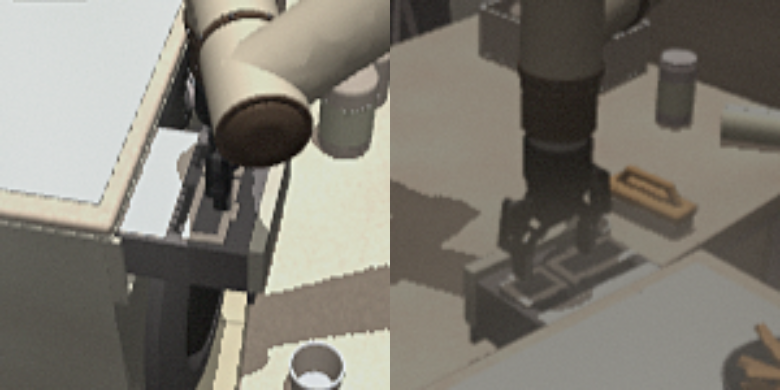

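Both lids are nearly flat under the fingertips (crop px (220,200) and (530,280)/(590,260)). I'll press on until the force rises.

Call:
carry_out --pt "0 0 0.002" --pt "0 0 0.004" --pt "0 0 0.004" --roll '[0,0,0]' --claw '[0.0854,0.0854,0.0854]'

```text
clock: 7.05
position: [590.7, -9.4, 288.7]
ee_rot: [0.999, -0.048, 0.001, 0.0]
contact_force: [-2.1, 0.6, 4.8]
gripper_width: 85.3
grasp_force: 2.4
```

Call:
carry_out --pt "0 0 0.001" --pt "0 0 0.002" --pt "0 0 0.002" --roll '[0,0,0]' --claw '[0.0854,0.0854,0.0854]'

```text
clock: 7.42
position: [591.3, -9.5, 288.7]
ee_rot: [0.999, -0.048, 0.002, 0.0]
contact_force: [-1.5, 0.9, 11.4]
gripper_width: 85.6
grasp_force: 5.5
```

Call:
carry_out --pt "0 0 0.002" --pt "0 0 0.002" --pt "0 0 -0.02" --pt "0 0 -0.06" --pt "0 0 -0.11" --pt "-0.03 0 -0.135" --pt "-0.05 0 -0.135" --pt "-0.05 0 -0.135" --roll '[0,0,0,0,0,0,0,0]' --claw '[0.0854,0.0854,0.0854,0.0854,0.0854,0.0854,0.0854,0.0854]'

```text
clock: 8.43
position: [539.7, -4.6, 421.4]
ee_rot: [0.999, -0.048, 0.001, -0.0]
contact_force: [0.8, -0.3, -1.0]
gripper_width: 85.5
grasp_force: 0.0
```

```bash
python3 w.py w2
```

```text
[[0.0, 0.96, 0.27, 69.75], [1.0, -0.0, 0.0, 0.03], [0.0, 0.27, -0.96, 31.41], [0.0, 0.0, 0.0, 1.0]]
drawer_face [247. 184.] 0.68 [544.   4. 135.]
wide_lid_hinge [200.  69.] 0.67 [643.  42.  56.]
narrow_lid_hinge [312.  68.] 0.7 [634. -67.  56.]
wide_lid_edge [204. 135.] 0.67 [586.  35. 128.]
wide 0 1499 [265. 314. 318.]
wide 10 4194 [135. 311. 318.]
wide 20 12541 [135. 314. 334.]
wide 30 6159 [122. 331. 342.]
wide 40 1268 [122. 122. 123.]
wide 50 1307 [122. 127. 129.]
wide 60 1362 [127. 128. 129.]
wide 70 1435 [127. 128. 130.]
wide 80 1590 [127. 128. 130.]
wide 90 1491 [127. 128. 129.]
wide 100 1144 [127. 128. 130.]
wide 110 1715 [ 55.  83. 123.]
wide 120 1843 [121. 124. 126.]
wide 130 1727 [124. 125. 126.]
wide 140 1804 [124. 125. 126.]
wide 150 924 [124. 125. 126.]
narrow 0 1472 [265. 314. 318.]
narrow 10 3728 [135. 313. 318.]
narrow 20 7827 [135. 309. 327.]
narrow 30 4935 [123. 330. 340.]
narrow 40 773 [121. 122. 123.]
narrow 50 787 [122. 127. 129.]
narrow 60 803 [127. 128. 129.]
narrow 70 866 [127. 128. 129.]
narrow 80 948 [127. 128. 130.]
narrow 90 886 [127. 128. 129.]
narrow 100 762 [126. 128. 130.]
narrow 110 1063 [ 55.  96. 124.]
narrow 120 1130 [121. 124. 126.]
narrow 130 1056 [124. 125. 126.]
narrow 140 1094 [124. 125. 126.]
narrow 150 571 [124. 125. 126.]
face y -227.19218907902263 99.53104385866925 x [-26.30535239  13.72429885  22.09753631]
```

View pics/w2.png

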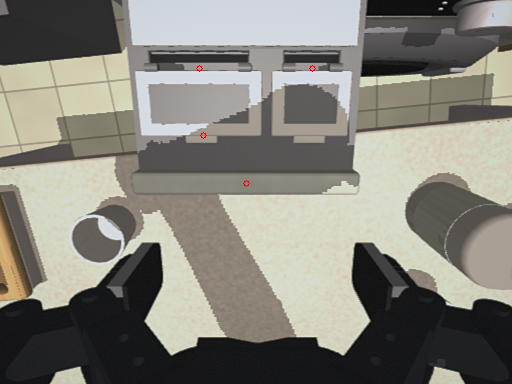

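Both lids read flat at z≈128, with their free edges at rows ~135 in the picture. Now I'll close the fingers, back off in front of the face and lower.

```bash
python3 m.py 492 8 278
```

```text
8.725 [541.4  -4.6 420. ] yaw -5.58 shift [-50.3  -7.8 142.1]
```

Call:
carry_out --pt "-0.025 -0.004 0" --pt "-0.05 -0.008 0" --pt "-0.05 -0.008 0.02" --pt "-0.05 -0.008 0.055" --pt "-0.05 -0.008 0.09" --pt "-0.05 -0.008 0.125" --pt "-0.05 -0.008 0.141" --pt "-0.05 -0.008 0.141" --roll '[0,0,0,0,0,0,0,0]' --claw '[0,0,0,0,0,0,0,0]'

```text
clock: 9.72
position: [491.9, 8.1, 278.2]
ee_rot: [0.999, -0.049, -0.002, 0.001]
contact_force: [-0.4, 0.3, 0.5]
gripper_width: 0.3
grasp_force: 0.0
```

Call:
carry_out --pt "0.008 0 0" --pt "0.018 0 0" --pt "0.028 0 0" --pt "0.038 0 0" --pt "0.048 0 0" --pt "0.058 0 0" --pt "0.068 0 0" --pt "0.078 0 0" --roll '[0,0,0,0,0,0,0,0]' --claw '[0,0,0,0,0,0,0,0]'

```text
clock: 10.72
position: [570.0, 0.4, 279.7]
ee_rot: [0.999, -0.049, -0.0, 0.0]
contact_force: [-3.5, -0.6, 2.1]
gripper_width: 0.3
grasp_force: 1.7
```

Call:
carry_out --pt "0.012 0 0" --pt "0.025 0 0" --pt "0.038 0 0" --pt "0.051 0 0" --pt "0.064 0 0" --pt "0.077 0 0" --pt "0.09 0 0" --pt "0.1 0 0" --roll '[0,0,0,0,0,0,0,0]' --claw '[0,0,0,0,0,0,0,0]'

```text
clock: 11.72
position: [669.8, -9.2, 279.5]
ee_rot: [0.999, -0.049, -0.0, 0.0]
contact_force: [-3.2, -1.1, 1.3]
gripper_width: 0.2
grasp_force: 1.7
```

Call:
carry_out --pt "0.003 0 0" --pt "0.006 0 0" --pt "0.009 0 0" --pt "0.012 0 0" --pt "0.014 0 0" --pt "0.016 0 0" --pt "0.018 0 0" --pt "0.018 0 0" --roll '[0,0,0,0,0,0,0,0]' --claw '[0,0,0,0,0,0,0,0]'

```text
clock: 12.72
position: [682.3, -10.0, 279.6]
ee_rot: [0.999, -0.049, -0.009, 0.0]
contact_force: [-21.9, 5.0, 11.6]
gripper_width: -0.1
grasp_force: 11.1
```

Firm stop. I'll back off and check that the face is flush.

Call:
carry_out --pt "-0.015 0 0" --pt "-0.04 0 0" --pt "-0.07 0 0" --pt "-0.1 0 0" --pt "-0.13 0 -0.03" --pt "-0.15 0 -0.08" --pt "-0.15 0 -0.13" --pt "-0.15 0 -0.13" --roll '[0,0,0,0,0,0,0,0]' --claw '[0,0,0,0,0,0,0,0]'

```text
clock: 13.72
position: [538.9, 4.3, 415.9]
ee_rot: [0.999, -0.048, 0.008, -0.002]
contact_force: [0.4, 0.2, -0.4]
gripper_width: -0.3
grasp_force: 0.0
```

```bash
cat > c.py <<'E'
from h import *
s=read_state();M=R.from_quat(s["ee_rot"]).as_matrix();tcp=np.vstack([np.c_[M,s["position"]],[0,0,0,1]]);print(s["position"])
p=get_image("wrist");cv2.imwrite("pics/w3.png",p["img"][:,:,::-1])
q=get_image("side");cv2.imwrite("pics/side4.png",cv2.resize(q["img"][120:270,150:350,::-1],None,fx=3,fy=3))
d=p["z_map"];K=p["mtx"];v,u=np.mgrid[:384,:512]
w=(np.stack([(u-K[0,2])/K[0,0]*d,-(v-K[1,2])/K[1,1]*d,-d,np.ones_like(d)],-1)@(tcp@p["T_tool_cam"]).T)[...,:3]
X=w[d>0].astype(float);D=X[:,:2]-[532,5];c,n=np.cos(-.0968),np.sin(-.0968)
m=np.c_[D@[c,n],D@[-n,c],X[:,2]]
for y in range(-180,130,20):
    a=m[(abs(m[:,1]-y)<10)&(m[:,0]>100)]
    r=[y]
    for lo,hi in((60,90),(90,115),(115,133),(133,140),(140,156),(156,166)):
        k=a[(a[:,2]>lo)&(a[:,2]<hi)]
        r.append((len(k),np.percentile(k[:,0],[5,50]).round(1).tolist()) if len(k)>4 else None)
    print(r)
E
python3 c.py; python3 -c "
import cv2,numpy as np
a=cv2.imread('pics/w3.png');b=cv2.imread('pics/side4.png')
b=cv2.resize(b,(400,300));a=cv2.resize(a,(400,300));cv2.imwrite('pics/chk.png',np.hstack([a,b]))"
```

```text
[538.89256864   4.26458513 415.90991771]
[-180, (552, [135.9, 153.4]), (537, [136.5, 149.0]), None, None, None, None]
[-160, (231, [159.0, 159.4]), (47, [159.0, 159.4]), None, None, None, None]
[-140, (233, [159.0, 159.4]), (50, [159.0, 159.4]), None, None, None, None]
[-120, (237, [159.0, 159.4]), (43, [159.1, 159.4]), None, None, None, None]
[-100, (171, [159.2, 159.9]), (19, [159.2, 159.4]), None, None, None, None]
[-80, (236, [159.1, 159.5]), (44, [159.1, 159.5]), None, None, None, None]
[-60, (230, [159.1, 159.5]), (47, [159.1, 159.4]), None, None, None, None]
[-40, (231, [159.2, 159.5]), (48, [159.0, 159.4]), None, None, None, None]
[-20, (234, [159.3, 159.6]), (43, [159.1, 159.5]), None, None, None, None]
[0, (231, [159.2, 159.5]), (46, [159.2, 159.5]), None, None, None, None]
[20, (233, [159.1, 159.6]), (43, [159.3, 159.6]), None, None, None, None]
[40, (234, [159.2, 159.6]), (41, [159.2, 159.6]), None, None, None, None]
[60, (229, [159.3, 159.6]), (43, [159.3, 159.5]), None, None, None, None]
[80, (231, [159.3, 159.6]), (42, [159.2, 159.6]), None, None, None, None]
[100, (167, [159.4, 160.0]), (15, [159.4, 159.6]), None, None, None, None]
[120, (47, [159.3, 159.7]), (8, [159.3, 159.5]), None, None, None, None]
```

View pics/chk.png

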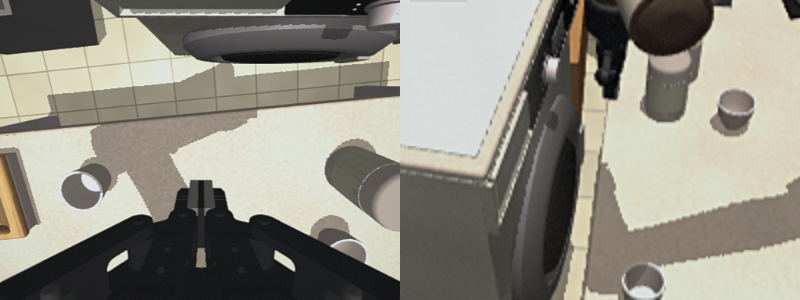

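The face and the machine's front next to it both read 159.4–159.6 mm, so the drawer is flush. The bystanders stand where they were and the arm is clear.

```bash
python3 -c "
from bench import *
print(job_done())"
```

```text
the job is handed in; nothing more can be done
None
```

I pushed both lids flat and slid the drawer home at about 0.1 m/s; its face measures flush with the machine's front to within about 0.2 mm. I saw no bystander move, the arm is clear, and the job is handed in, but no verdict came back.

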